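# Raise the stud press one notch and load its setting block

## Task

Load the stud-setting press: first turn its black ball knob clockwise all the way to its stop, so that the red lock plate clears the carriage, then lift the carriage by its orange bar until the pawl catches the next notch (one notch up, no further) and let go so that it hangs there. Then lay the wooden block with the brass top lengthwise on the press bed and slide it under the raised presser plate, between the rails, fully home against the back stop; leave the other things on the table where they are.

Things in the scene. Friction and masses are not known exactly. Their poses are not given: they have to be found in the camera images.
- press: Blue stud-setting press, bolted to the table. Origin on the table below the face of the back stop; x to the back of the press, y to its left, z up; its front (-x) faces the robot. Flat bed, top at z = 30, 140 wide, from x = -260 (front edge) to the back stop's face at x = 0 (stop 62 high). Column at x = 30 to 70, 285 high.
- home (a point): Point on the bed top (z = 30) under the block's centre when the block is fully home: x = -70, y = 0 in the press frame; axes as the press. Two steel rails, 12 high, stand on the bed from press x = -100 to 0, inner faces at y = +31 and -31; in front of x = -100 the bed is bare.
- top_arm (a point): Middle of the front lower edge of the fixed top arm, 50 wide, that reaches forward over the carriage: press x = -60, y = 0, z = 250. A gripper held upright on the lift bar runs into it: tilt the tool about 35 deg, its upper end leaning back towards the robot.
- ball (a point): Centre of the smooth black lock knob, a ball 50 across, on the right of the press at press (-52, -135, 171). This point's z axis is the turning axis, up out of the ball, leaning 35 deg from vertical to the front (-x of the press): come along it. Below, a 16 mm stem leads to a red lock plate, radius 63, 65 under the ball's centre. Grip across the widest part or it slips; it turns at 0.15 N m.
- knob (a joint): Turn of the ball knob, rad: starts near 0 (locked), grows clockwise as seen looking down on the ball along its axis, stop at 1.25. Below about 1.0 the red plate covers the carriage's side lug and blocks the lift. It stays where it is left.
- lift_bar (a point): Point on the axis of the orange lift bar, 20 short of its free end. The bar is level, round, 18 thick, along press x, 95 out from the carriage; with the carriage down this point is at press (-75, 0, 125). Axes as the press. It rises with the carriage.
- presser (a point): Middle of the underside of the front edge of the steel presser plate, 90 wide, 15 thick, that moves with the carriage: press x = -70, y = 0, z = 55 with the carriage down (too low for the block), 95 at the next notch.
- carriage (a joint): Height of the carriage, m: 0 down, straight up to 0.088. A red spring pawl on its left clicks into a fixed rack at 0.040 (the next notch) and 0.080. Past 0.045 the pawl has snapped in and it rests at 0.040 when let go; short of that it falls back. 0.4 to 0.75 kg and slight friction. It cannot go down past a caught notch.
- brass_block_mid (a point): Centre (half-way up) of the beech setting block with the brass top: 140 long (x), 50 wide (y), 45 high (z), about 0.35 kg, loose on the table. Either end may go in first.
- black_block_mid (a point): Centre of the other setting block, same size, black top: leave alone. The two may be in each other's place.
- tin: Brass bowl-shaped tin, 104 across, 36 high, bystander. Origin under its centre.
- jar: Whitish jar with a black lid, 60 across, 85 high, bystander. Origin under its centre.
- spool: Blue thread spool standing, 42 across, 65 high, bystander. Origin under its centre.
- scissors: Orange-handled scissors lying flat, 195 long, bystander. Origin at the pivot.
- pliers: Yellow-handled pliers lying flat, 170 long, bystander. Origin at the pivot.
- tape_roll: White roll lying flat, 90 across, 24 high, bystander. Origin under its centre.
- mallet: Hammer lying flat, 220 long, bystander.
There are look-alikes about, which are no part of the job. Leave any blue look-alike of the part that bears brass_block_mid alone.

How it is judged:
On the way, in this order (a step that is already met when the one before it is completed fails the run):
1. the ball knob is turned clockwise to its stop, the carriage still down (value of joint knob above 1.15 rad and value of joint carriage below 0.015 m), for 0.1 s.
2. the carriage hangs by its pawl one notch up, let go by the robot (value of joint carriage between 0.036 and 0.046 m and contact force between each of the arm, the fingers and carriage below 0.2 N), for 0.3 s.
At the end, for the whole second after the job is handed in: The carriage hangs at the next notch (joint 0.036 to 0.046), the ball knob is still turned clockwise (above 1.1 rad), and the brass-topped block lies flat, brass side up, on the bed between the rails, within 7 mm of the back stop and 10 mm of the centre line, straight within 7 deg, at rest (value of joint knob above 1.1 rad and value of joint carriage between 0.036 and 0.046 m and x of brass_block_mid in the frame of home above -0.007 m and y of brass_block_mid in the frame of home between -0.01 and 0.01 m and z of brass_block_mid in the frame of home below 0.028 m and angle between brass_block_mid's own z axis and vertical below 0.08 rad and angle between the x axis of brass_block_mid and the x axis of home, either way round below 0.12 rad and linear speed of brass_block below 0.01 m/s); the robot touches nothing.
It fails at once if another thing on the table (the black-topped block, tin, jar, thread spool, scissors, pliers, tape roll, mallet) is shoved more than 30 mm (distance of any of black_block_mid, tin, jar, spool, scissors, pliers, tape_roll, mallet from where it was at the start of the episode above 0.03 m).
It also fails if it takes over 70 s, if anything falls off the work surface, if the arm or the gripper's body presses on something with over 40 N, if the wrist force passes 120 N, or if a joint passes its speed limit or range.

## Robot

A 6-joint arm with a two-finger parallel gripper is mounted at the origin on the work surface. World frame = base frame: x ahead of the robot, y to its left, z up, the work surface at z = 0. Lengths are in m, angles in rad, forces in N, time in s.
With the tool pointing down it reaches from about 0.3 to 0.75 m from the base axis. Payload 8.5 kg.
Tool frame: the origin (TCP) lies midway between the tips of the shut fingers; the grasp point (between the pads) lies 19 mm behind it (r.hold_point_z is the distance from the TCP to the grasp point, in m); z points along the fingers, y is the line along which they close (so a half turn about z gives the same grasp; the last joint's range is limited). The gripper opens to 88 mm and grips with 3 to 60 N. Pads are 18 mm wide; open, the fingers measure 123 mm over their backs; the gripper's body (75 mm by 187 mm) begins 45 mm behind the grasp point.
Start: joints at [1.015, 0.381, 1.297, -0, 1.464, -0.215], TCP at [0.184, 0.518, 0.216] pointing down, gripper open.
Joint ranges: [-3.11, 3.11], [-0.89, 2.33], [0.22, 2.48], [-1.42, 4.56], [0.17, 2.85], [-2.88, 2.88]. Speed limits (rad/s): [2.39, 2.39, 3.14, 3.14, 3.14, 3.14].

## Interface

Orientations are given as a rotation vector (axis times angle).
In Python, from cell import r, jaws, ik, observe, optics, order gives the robot as it stands. The module is installed in compiled form; this text tells all that it offers. Calls block until the motion is done:
- r.movep(position, orientation): joint-space move of the TCP to a pose.
- r.line_to(position, feed=0.15, ori=None, until_force=None): straight line of the TCP; ori=None keeps the orientation; feed is the mean speed in m/s. With until_force (N) it stops when the force on the tool has changed by that much, and returns True; else False.
- r.movej(angles): joint-space move.
- jaws.command_gripper(opening, f_grip=None): finger opening in m; f_grip is the grip in N (None keeps the last); returns when the fingers have stopped.
- r.hold(seconds).
- ik(position, orientation): joint angles nearest the present ones, or None.
- observe(): the state.
- optics.grab_frame(name): name is "scene" or "top" or "wrist"; returns a dict with "pixels" (400x640x3 uint8, blue, green, red), "fx", "fy", "cx", "cy" (pixels), "k1" (the pictures are not rectified: a ray, as slopes to the right and down, at radius r is drawn at 1 + k1 r^2 times it, then the intrinsics apply), "R" (3x3) and "t" (3): a world point X has camera coordinates R X + t; the wrist camera has in their place "mount" (4x4, takes a point from camera to tool coordinates, whose origin is the TCP and whose axes are the flange's). Camera axes: x right, y down, z forward; pixel columns grow to the right and rows downward; lengths in m; the calibration is good to about 2 mm. A picture is of the moment at which its call begins: read the wrist's pose just before it. There is no depth.
A pose or a line that the arm cannot do raises r.PlanningError and nothing moves.
- order.hand_in(): hands the job in; it is judged then, once.
The state is a dict: "clock": time; "qpos": joint angles; "joint_velocities": joint speeds; "joint_torque": joint torques, N m; "position": TCP position; "eef_rot": TCP orientation; "ft_force": force on the tool from outside, world axes, zero at the start; "moment": the same for the moment, N m; "finger_gap": finger opening in m; "grip_force": force on a finger pad.
Only numpy, scipy, OpenCV 4.12 (cv2) and the standard library are available. Lean on these libraries where they do the work, as an engineer would, in place of code of your own. Each camera call takes 0.05 s, during which the arm holds its last target. There are 200 camera calls.

## Working session

There is one attempt and no reset: what is moved stays moved. The work goes in short steps, each a Python script; the robot and the scene stay as the last script left them, time stands still between calls to the robot, and variables do not carry over. Pictures are saved under pics/ and viewed, at most 11 in all, crops included, and the job is handed in when it is done.

```bash
mkdir -p pics
python3 - <<'E'
from cell import r,jaws,ik,observe,optics,order
import cv2,pickle
for n in("scene","top"):
    f=optics.grab_frame(n); cv2.imwrite(f"pics/{n}0.png",f["pixels"]); pickle.dump(f,open(n+".pkl","wb"))
    print(n,f["fx"],f["cx"],f["cy"],f["k1"],f["R"],f["t"])
s=observe();print(s["clock"],s["ft_force"],s["eef_rot"],r.hold_point_z)
E
```

```text
scene 409.2464951744824 316.6228177139572 201.0582188837355 0.03191126920288489 [[ 0.35661405  0.93414195 -0.01432633]
 [ 0.77357552 -0.3038456  -0.55611038]
 [-0.52383903  0.18723428 -0.83098496]] [-0.25067414 -0.25612063  1.60983165]
top 371.37177907536625 315.5891318150595 197.1085208152725 0.0003665404637737673 [[-0.08123236 -0.99668932  0.00342125]
 [-0.97527416  0.07877821 -0.20648074]
 [ 0.20552763 -0.02010958 -0.97844468]] [0.11583688 0.49673303 1.44095629]
0.1 [ 0.04347824  0.07541817 -0.32506251] [-5.32560772e-01 -3.09564028e+00  1.75935639e-03] 0.0187
```

View pics/scene0.png

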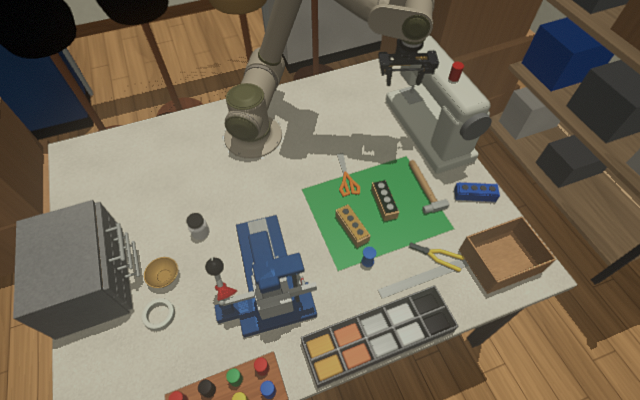

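View pics/top0.png

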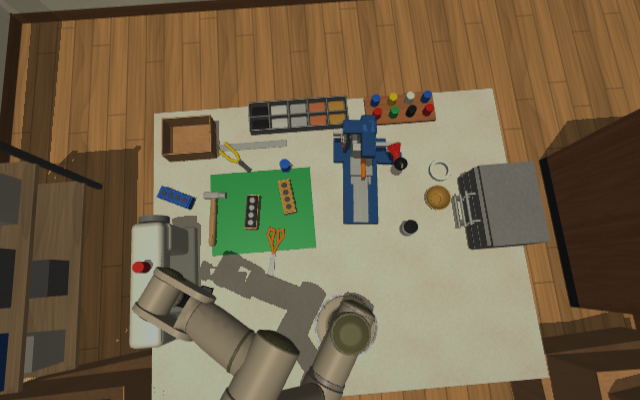

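The scene shows the press in the middle (scene ~(270,280), top ~(360,175)), with the black ball at scene (214,266) / top (400,163). There are three candidate blocks:
- Brass-coloured top: scene (352,225), top (287,196).
- Black top: scene (385,198), top (252,212).
- Blue look-alike: scene (477,191), top (175,197).

The first fits the description. I'll confirm it in an enlarged crop.

```bash
cat > h.py <<'E'
import numpy as np,cv2,pickle
from scipy.spatial.transform import Rotation as Ro
def K(f): return np.array([[f["fx"],0,f["cx"]],[0,f["fy"],f["cy"]],[0,0,1]])
def ray(f,uv):
    p=cv2.undistortPoints(np.array([[uv]],float),K(f),np.array([f["k1"],0,0,0,0]))[0,0]
    d=f["R"].T@np.array([p[0],p[1],1]); return -f["R"].T@f["t"], d/np.linalg.norm(d)
def onz(f,uv,z):
    o,d=ray(f,uv); return o+d*(z-o[2])/d[2]
def tri(rays):
    A=0;b=0
    for o,d in rays:
        P=np.eye(3)-np.outer(d,d); A=A+P; b=b+P@o
    X=np.linalg.solve(A,b); return X,[np.linalg.norm((np.eye(3)-np.outer(d,d))@(X-o)) for o,d in rays]
def proj(f,X):
    return cv2.projectPoints(np.array(X,float).reshape(-1,3),cv2.Rodrigues(f["R"])[0],f["t"],K(f),np.array([f["k1"],0,0,0,0]))[0][:,0]
E
python3 - <<'E'
from h import *
s=pickle.load(open("scene.pkl","rb"));t=pickle.load(open("top.pkl","rb"))
a=cv2.resize(s["pixels"][170:350,190:410],None,fx=3.2,fy=3.2,interpolation=cv2.INTER_CUBIC)[:, :]
b=cv2.resize(t["pixels"][105:230,235:415],None,fx=4.4,fy=4.4,interpolation=cv2.INTER_CUBIC)
cv2.imwrite("pics/s1.png",a);cv2.imwrite("pics/t1.png",b)
for f,n in((s,"s"),(t,"t")):
    h=cv2.cvtColor(f["pixels"],cv2.COLOR_BGR2HSV)
    for nm,lo,hi in(("black",(0,0,0),(180,255,50)),("brassish",(10,90,90),(28,255,255)),("blue",(105,100,40),(125,255,255))):
        c,_,st,ce=cv2.connectedComponentsWithStats(cv2.inRange(h,lo,hi))[0:4]
        for i in range(1,c):
            x,y=ce[i]
            if st[i,4]>25 and ((n=="s" and 190<x<410 and 170<y<350) or (n=="t" and 235<x<415 and 105<y<230)): print(n,nm,st[i],ce[i].round(1))
E
```

```text
s brassish [339 171  21  26 262] [348.5 185.5]
s brassish [372 183  27  37 152] [385.9 207.9]
s brassish [336 205  34  42 519] [353.2 225.1]
s brassish [334 323  28  24 427] [347.1 334.2]
s brassish [306 334  29  24 441] [319.8 345.2]
s blue [ 237  216   67   75 2474] [266.5 255.4]
s blue [363 247  13  20 147] [369.  254.4]
s blue [287 276   6  12  54] [289.6 281.4]
s blue [299 293  17  25 212] [306.9 303. ]
s blue [233 298  22  17 232] [245.1 306.1]
s blue [215 305   7  15  73] [218.3 312.1]
s blue [240 316  19  19 240] [249.2 324.8]
t black [249 103  19  13 220] [258.2 108.9]
t black [406 105  10  12  85] [410.6 110.8]
t black [329 111  18   7  35] [338.6 112.5]
t black [309 113  18   3  26] [318.1 113.7]
t black [290 114  17   5  30] [297.4 115.2]
t black [250 117  19  12 206] [259.1 122.7]
t black [270 116  18   4  29] [277.8 116.7]
t black [251 124  92  10 290] [296.9 129. ]
t black [343 133  10  20  66] [346.8 141.7]
t black [357 133   5  11  29] [359.7 137. ]
t black [391 158  16  12 116] [399.7 163.2]
t black [245 196  13  31 179] [251.6 210.7]
t black [404 221  14  12 132] [410.3 226.4]
t brassish [328 101  16  10 151] [335.4 105.4]
t brassish [309 102  16  11 149] [316.6 106.8]
t brassish [329 113  16  12 149] [336.3 118.3]
t brassish [310 115  16  11 155] [317.6 119.8]
t brassish [361 159   5  19  90] [362.9 168.4]
t brassish [278 179  18  35 327] [286.4 196.5]
t brassish [244 220  13  10  33] [251.6 226.6]
t blue [ 334  115   60  109 2365] [361.  163.5]
t blue [280 159  10  13 106] [284.7 165.1]
```

View pics/s1.png

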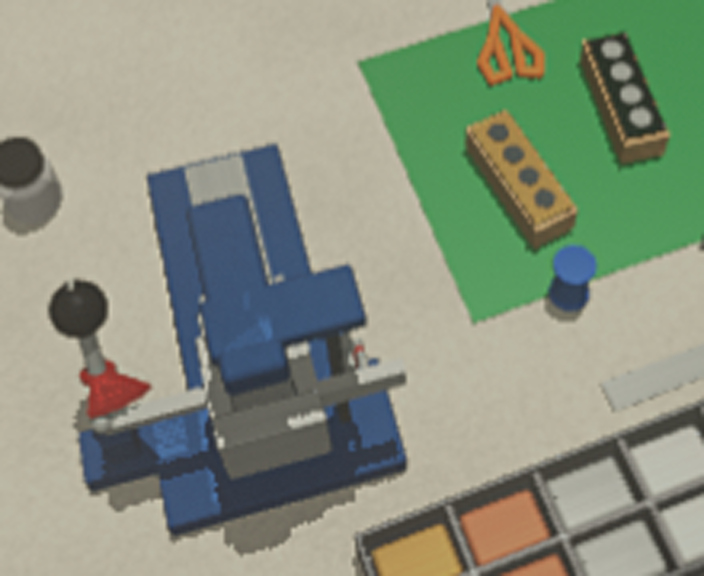

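View pics/t1.png

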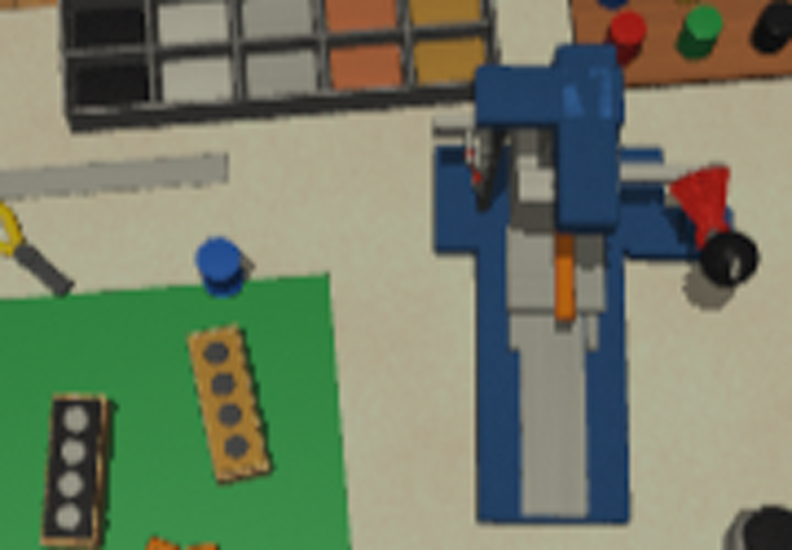

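The crop confirms the target: the block with the brass top and dark dots at top (286,196) / scene (353,225). It is neither the black-topped block nor the blue one. Next I'll compute the poses.

Run:
```python
from h import *
np.set_printoptions(precision=4,suppress=True)
s=pickle.load(open("scene.pkl","rb"));t=pickle.load(open("top.pkl","rb"))
L=tri([ray(s,(276.3,215.6)),ray(t,(343.2,223.2))]);R=tri([ray(s,(236.2,225)),ray(t,(377.8,223.2))]);B=tri([ray(s,(214.5,266.3)),ray(t,(400.2,163.4))])
print(L,R,B)
Q=tri([ray(s,(353.2,225.1)),ray(t,(286.4,196.5))]);print("block",Q)
print("w",np.linalg.norm(L[0]-R[0]))
P=np.array([[-.26,.07],[-.26,-.07],[-.052,-.135]]);
W=np.array([L[0][:2],R[0][:2],B[0][:2]])
pc,wc=P.mean(0),W.mean(0);H=(P-pc).T@(W-wc);a=np.arctan2(H[0,1]-H[1,0],H[0,0]+H[1,1])
Rm=np.array([[np.cos(a),-np.sin(a)],[np.sin(a),np.cos(a)]]);o=wc-Rm@pc
print("press",o,a,"res",(Rm@P.T).T+o-W)
for f,n in((t,"t"),(s,"s")):
    h=cv2.cvtColor(f["pixels"],cv2.COLOR_BGR2HSV);m=cv2.inRange(h,(10,90,90),(28,255,255))
    u,v=(286,196) if n=="t" else (353,225)
    k=np.zeros_like(m);k[v-23:v+24,u-20:u+21]=255;m&=k
    box=cv2.boxPoints(cv2.minAreaRect(cv2.findNonZero(cv2.morphologyEx(m,cv2.MORPH_CLOSE,np.ones((5,5))))))
    c=np.array([onz(f,p,.045)[:2] for p in box]);print(n,c.mean(0));
    for i in range(2):
        e=c[i+1]-c[i];print(np.linalg.norm(e),np.arctan2(e[1],e[0])%np.pi)
```

```text
(array([ 0.3951, -0.0283,  0.0161]), [np.float64(7.362519398368187e-05), np.float64(7.36251939836808e-05)]) (array([ 0.3836, -0.1657,  0.0204]), [np.float64(0.0018677182184033332), np.float64(0.0018677182184033132)]) (array([ 0.5838, -0.2502,  0.1688]), [np.float64(0.0007171163005861682), np.float64(0.0007171163005861716)])
block (array([0.5244, 0.196 , 0.0181]), [np.float64(0.002070341903039155), np.float64(0.002070341903039224)])
w 0.13800582403951642
press [ 0.6481 -0.1204] -0.09021493677827505 res [[ 0.0004  0.001 ]
 [-0.0007 -0.001 ]
 [ 0.0004  0.    ]]
t [0.5201 0.1932]
0.048564205449575404 1.708944986131878
0.13974801726350936 0.1375925371884512
s [0.5332 0.1913]
0.059103551000452524 1.829478384972148
0.15381288923553182 0.07715382275908635
```

```bash
cat >> h.py <<'E'
def ori(z,y):
    z=np.array(z,float);z/=np.linalg.norm(z);y=np.array(y,float);y=y-z*(y@z);y/=np.linalg.norm(y)
    return Ro.from_matrix(np.c_[np.cross(y,z),y,z])
def wcam(optics,observe):
    s=observe();f=optics.grab_frame("wrist");M=np.eye(4);M[:3,:3]=Ro.from_rotvec(s["eef_rot"]).as_matrix();M[:3,3]=s["position"]
    C=np.linalg.inv(M@f["mount"]);f["R"]=C[:3,:3];f["t"]=C[:3,3];return f
HP=.0187
PO=np.array([.6481,-.1204]);PA=-.0902
def press(v): # press vector -> world
    return Ro.from_euler("z",PA).apply(np.array(v,float))
def pw(p): return press(p)+np.r_[PO,0]
S35,C35=np.sin(np.radians(35)),np.cos(np.radians(35))
E
python3 - <<'E'
from h import *
from cell import r,jaws,ik,observe,optics,order
np.set_printoptions(precision=3,suppress=True)
D=ori([0,0,-1],[np.cos(1.709),np.sin(1.709),0]).as_rotvec()
r.movep([.46,.18,.30],D)
f=wcam(optics,observe);print(f["mount"],f["k1"],f["fx"]);pickle.dump(f,open("w1.pkl","wb"));cv2.imwrite("pics/w1.png",f["pixels"])
T=ori(press([S35,0,-C35]),press([0,1,0]))
r.movep(pw([-.27,-.05,.26]),T.as_rotvec())
f=wcam(optics,observe);pickle.dump(f,open("w2.pkl","wb"));cv2.imwrite("pics/w2.png",f["pixels"])
cv2.imwrite("pics/w12.png",cv2.resize(np.vstack([cv2.imread("pics/w1.png"),f["pixels"]]),(480,600),interpolation=cv2.INTER_AREA))
# ball turn reachability
z=press([S35,0,-C35])
for a in(-90,-60,-40,0,40,60,90):
    o=Ro.from_rotvec(z*np.radians(a))*T
    q=ik(np.array(pw([-.052,-.135,.171]))+z*HP,o.as_rotvec());print(a,q)
print(observe()["clock"])
E
```

```text
[[-0.    -0.964 -0.264  0.069]
 [ 1.    -0.    -0.001  0.   ]
 [ 0.001 -0.264  0.964 -0.17 ]
 [ 0.     0.     0.     1.   ]] -0.03724063077332851 290.06860738726095
-90 [-0.733  0.407  1.609  0.566  0.697  2.138]
-60 [-0.733  0.407  1.609  0.566  0.697  2.662]
-40 None
0 [-0.733  0.407  1.609  0.566  0.697 -2.574]
40 [-0.733  0.407  1.609  0.566  0.697 -1.876]
60 [-0.733  0.407  1.609  0.566  0.697 -1.527]
90 [-0.733  0.407  1.609  0.566  0.697 -1.003]
3.1917
```

View pics/w12.png

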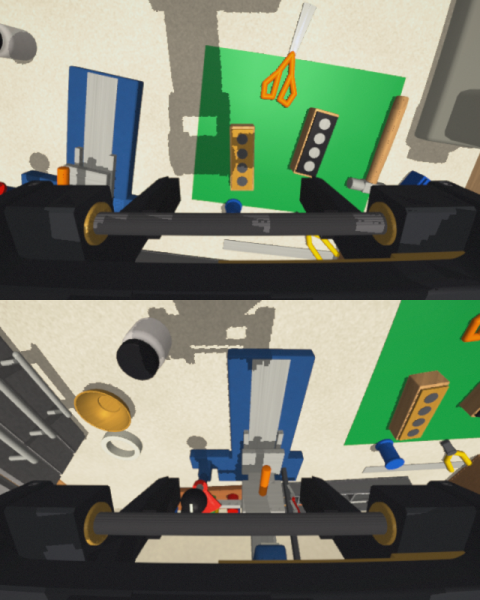

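The wrist views show the brass block at w1 (323,209), partly in shadow, and the bed's front corners at w2 (307,67) and (419,67). The ball is at the left, near the finger. I'll refine the press pose from w2 and check the block against w1.

Run:
```python
from h import *
np.set_printoptions(precision=4,suppress=True)
from cell import ik
w1=pickle.load(open("w1.pkl","rb"));w2=pickle.load(open("w2.pkl","rb"));t=pickle.load(open("top.pkl","rb"));s=pickle.load(open("scene.pkl","rb"))
h=cv2.cvtColor(w2["pixels"],cv2.COLOR_BGR2HSV);m=cv2.inRange(h,(100,90,40),(128,255,255));m[:,:280]=0;m[:,450:]=0;m[195:]=0
rows=range(80,185,3);Lx=[np.nonzero(m[v])[0].min() for v in rows];Rx=[np.nonzero(m[v])[0].max()+1 for v in rows]
cols=range(315,412,3);Ty=[np.nonzero(m[:,u])[0].min() for u in cols]
for nm,pts in(("imgL",[(x-.5,v) for x,v in zip(Lx,rows)]),("imgR",[(x-.5,v) for x,v in zip(Rx,rows)]),("front",[(u,y-.5) for u,y in zip(cols,Ty)])):
    W=np.array([onz(w2,p,.03)[:2] for p in pts]);vx,vy,x0,y0=cv2.fitLine(W.astype(np.float32),cv2.DIST_HUBER,0,.001,.01).ravel()
    if nm!="front":a=np.arctan(vy/vx)
    else:a=np.arctan(-vx/vy)
    q=Ro.from_euler("z",-PA).apply(np.c_[W-PO,0*W[:,0]]);print(nm,"yaw",a,"press-frame x,y med",np.median(q,0)[:2],np.std(q,0)[:2])
b=proj(w2,pw([-.052,-.135,.171]));print("ball pred w2",b, "w1",proj(w1,pw([-.052,-.135,.171])))
for f,n in((t,"t"),(s,"s"),(w2,"w2")):print(n,"bar tip",proj(f,pw([-.095,0,.125])),"corner",proj(f,[pw([-.26,.07,.03]),pw([-.26,-.07,.03])]).ravel(),"top arm",proj(f,[pw([-.06,.025,.25]),pw([-.06,-.025,.25])]).ravel())
h=cv2.cvtColor(w1["pixels"],cv2.COLOR_BGR2HSV);m=cv2.inRange(h,(8,70,30),(30,255,255));k=0*m;k[150:262,295:350]=255
c=cv2.morphologyEx(m&k,cv2.MORPH_CLOSE,np.ones((7,7)));c=max(cv2.findContours(c,0,1)[0],key=cv2.contourArea)
print(cv2.boundingRect(c))
bc=np.array([onz(w1,p,.045)[:2] for p in cv2.boxPoints(cv2.minAreaRect(c))]);print("block w1",bc.mean(0),[(np.linalg.norm(e),np.arctan2(e[1],e[0])%np.pi) for e in np.diff(bc,axis=0)])
cv2.imwrite("pics/w2b.png",np.hstack([cv2.resize(w2["pixels"][180:300,200:440],None,fx=2.4,fy=2.4),cv2.resize(w1["pixels"][140:260,290:350],None,fx=2.4,fy=2.4)]))
```

```text
imgL yaw -0.0909893 press-frame x,y med [-0.1798 -0.0697] [0.0516 0.0004]
imgR yaw -0.09097724 press-frame x,y med [-0.1804  0.067 ] [0.0517 0.0004]
front yaw -0.10331364 press-frame x,y med [-0.2711 -0.0007] [0.0006 0.0328]
ball pred w2 [[259.3808 267.4591]] w1 [[-49.3401 243.9884]]
t bar tip [[362.9024 176.9981]] corner [343.189  222.6487 377.9931 222.9722] top arm [360.2021 158.2757 374.2705 158.4099]
s bar tip [[261.9285 247.8518]] corner [276.1968 213.4057 234.7636 223.4727] top arm [267.9738 234.9735 249.187  239.6751]
w2 bar tip [[355.6788 223.198 ]] corner [421.9283  75.2634 302.8509  74.5243] top arm [381.1611 323.3333 340.1748 323.4681]
(306, 166, 34, 88)
block w1 [0.5189 0.1928] [(np.float64(0.04849551998134709), np.float64(1.7093125411166483)), (np.float64(0.13916306585016633), np.float64(0.15588499065055755)), (np.float64(0.0527045661063671), np.float64(1.709291218584012))]
```

View pics/w2b.png

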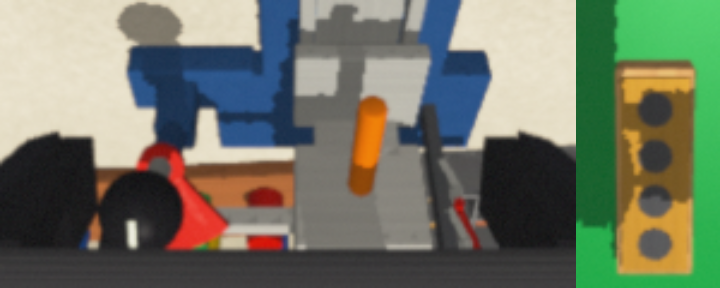

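Ball seen at w2 (259,266) vs predicted (259,267), and bar tip seen at (356,223) vs predicted (356,223). The press pose is confirmed, so I'll turn the knob.

Run:
```python
from h import *
from cell import r,jaws,ik,observe,optics,order
np.set_printoptions(precision=3,suppress=True)
z=press([S35,0,-C35]);T=ori(z,press([0,1,0]))
c=pw([-.052,-.135,.171])+z*HP
jaws.command_gripper(.085,30)
r.movep(c-z*.11,T.as_rotvec())
print(r.line_to(c,feed=.06,until_force=12),observe()["position"]-c)
jaws.command_gripper(.03,30);s=observe();print("gap",s["finger_gap"],s["ft_force"])
q=np.array(s["qpos"])
for k in range(1,8):
    q2=q.copy();q2[5]+=1.33*k/7;r.movej(q2)
    s=observe();print(k,s["qpos"][5]-q[5],s["moment"],s["ft_force"],s["finger_gap"])
    if k==6: f=optics.grab_frame("top")
f=optics.grab_frame("top");cv2.imwrite("pics/t3.png",f["pixels"])
jaws.command_gripper(.085);r.line_to(np.array(observe()["position"])-z*.11,feed=.15)
f=wcam(optics,observe);pickle.dump(f,open("w3.pkl","wb"));t=optics.grab_frame("top")["pixels"];sc=optics.grab_frame("scene")["pixels"]
cv2.imwrite("pics/k3.png",np.hstack([cv2.resize(t[130:200,330:430],None,fx=4,fy=4),cv2.resize(sc[240:310,190:290],None,fx=4,fy=4)]))
print(observe()["clock"])
```

```text
False [-0. -0.  0.]
gap 0.0468173441350723 [-0.082 -2.803 -0.363]
1 0.18616569548738804 [-0.087  0.302 -0.218] [-0.273 -1.852 -1.23 ] 0.04678892087523379
2 0.3737221635359598 [-0.079  0.31  -0.192] [ 0.493 -0.895  0.475] 0.04714355022356629
3 0.5628135486581298 [ 0.008  0.237 -0.229] [-0.344 -1.493  1.014] 0.04688769386251481
4 0.7524474335802307 [ 0.033  0.114 -0.071] [ 0.245 -1.071 -0.496] 0.04648303166984494
5 0.9422577407754418 [ 0.044  0.063 -0.058] [0.84  1.034 0.104] 0.04682533381145192
6 1.132183571210023 [ 0.108 -0.015  0.024] [1.78  1.234 0.552] 0.046905059245295304
7 1.3231690754188645 [0.309 0.027 0.11 ] [-2.439  2.39   4.27 ] 0.04665936227962753
10.825
```

View pics/k3.png

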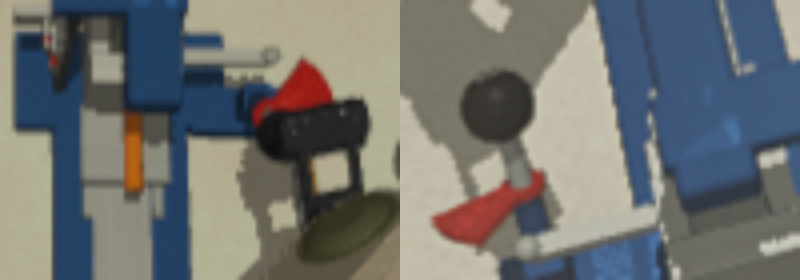

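The red plate has swung away from the lug. I'll measure the turn angle from its red centroid in the scene view.

```bash
cat > plate.py <<'E'
from h import *
from cell import optics
def ang(f):
    h=cv2.cvtColor(f["pixels"],cv2.COLOR_BGR2HSV);m=cv2.inRange(h,(0,140,60),(8,255,255))|cv2.inRange(h,(172,140,60),(180,255,255))
    ax=press([-S35,0,C35]);o=pw([-.052,-.135,.171])-ax*.065
    ex=press([0,1,0]);ey=np.cross(ax,ex)
    P=[]
    for v,u in np.argwhere(m):
        c,d=ray(f,(u,v));X=c+d*((o-c)@ax)/(d@ax)-o
        if np.linalg.norm(X)<.075:P.append((X@ex,X@ey))
    P=np.array(P);a=np.arctan2(P[:,1],P[:,0]);R=np.hypot(*P.T);a=a[R>.035]
    a=np.angle(np.exp(1j*a)/np.exp(1j*a).mean())+np.angle(np.exp(1j*a).mean())
    return len(P),R.max(),a.min(),a.max(),a.mean()
if __name__=="__main__":
    for n in("scene","top"):
        print(n,"before",ang(pickle.load(open(n+".pkl","rb"))),"after",ang(optics.grab_frame(n)))
E
python3 plate.py
```

```text
scene before (180, np.float64(0.0655473790075247), np.float64(-1.7220289869073033), np.float64(-0.7130851083039211), np.float64(-1.248083958804887)) after (183, np.float64(0.06263102463505531), np.float64(-2.99402829946585), np.float64(-1.9633879163319348), np.float64(-2.4654172257014366))
top before (153, np.float64(0.06146216370279478), np.float64(-1.7217341459301017), np.float64(-0.706424975471764), np.float64(-1.2322558035853288)) after (145, np.float64(0.06264455825242238), np.float64(-2.959382215278328), np.float64(-1.9689191185800072), np.float64(-2.483505228270096))
```

The plate turned about 1.25 rad, so the knob is at its stop. Now the lift.

```bash
python3 - <<'E'
from h import *
from cell import r,jaws,ik,observe,optics,order
np.set_printoptions(precision=3,suppress=True)
z=press([S35,0,-C35]);T=ori(z,press([0,1,0])).as_rotvec()
r.line_to(np.array(observe()["position"])-z*.03,feed=.15)
b=pw([-.082,0,.125])+z*HP
jaws.command_gripper(.05,30)
r.movep(b-z*.12,T)
print(r.line_to(b,feed=.08,until_force=12),observe()["position"]-b)
jaws.command_gripper(.005,35);s=observe();print("gap",s["finger_gap"],s["ft_force"])
up=lambda d:b+[0,0,d]
print(r.line_to(up(.050),feed=.04,until_force=35),observe()["position"]-b,observe()["ft_force"])
r.hold(.2)
r.line_to(up(.041),feed=.03);r.hold(.2);s=observe();print(s["ft_force"],s["finger_gap"])
f=optics.grab_frame("scene");cv2.imwrite("pics/s4.png",f["pixels"])
jaws.command_gripper(.04);r.hold(.2)
r.line_to(up(.041)-z*.13,feed=.12);r.hold(.3)
f=wcam(optics,observe);pickle.dump(f,open("w4.pkl","wb"));pix=f["pixels"]
print("pred tip up/down",proj(f,[pw([-.095,0,.165]),pw([-.095,0,.125])]))
h=cv2.cvtColor(pix,cv2.COLOR_BGR2HSV);m=cv2.inRange(h,(7,170,120),(18,255,255))
c,_,st,ce=cv2.connectedComponentsWithStats(m);print([(st[i],ce[i].round(1)) for i in range(1,c) if st[i,4]>150])
print(observe()["clock"])
E
python3 plate.py; python3 -c "
import cv2,pickle;cv2.imwrite('pics/w4.png',pickle.load(open('w4.pkl','rb'))['pixels'])"
```

```text
False [-0. -0.  0.]
gap 0.015397772432130877 [-3.198 -3.799  2.229]
False [-0.    -0.     0.049] [ 1.761 -5.598 -5.455]
[ 2.37  -5.546 -6.118] 0.015181961070149307
pred tip up/down [[320.073 184.819]
 [320.079 157.217]]
[(array([311, 181,  17,  63, 930], dtype=int32), array([319.3, 210.6])), (array([253, 224,  30,  12, 154], dtype=int32), array([268.3, 229.1])), (array([215, 226,  32,  23, 291], dtype=int32), array([231.7, 234.2]))]
19.925
scene before (180, np.float64(0.0655473790075247), np.float64(-1.7220289869073033), np.float64(-0.7130851083039211), np.float64(-1.248083958804887)) after (175, np.float64(0.06263102463505531), np.float64(-2.99402829946585), np.float64(-1.9889280890542558), np.float64(-2.4700765851109385))
top before (153, np.float64(0.06146216370279478), np.float64(-1.7217341459301017), np.float64(-0.706424975471764), np.float64(-1.2322558035853288)) after (147, np.float64(0.06264455825242238), np.float64(-3.0272589380066717), np.float64(-1.9689191185800072), np.float64(-2.496167499819434))
```

View pics/w4.png

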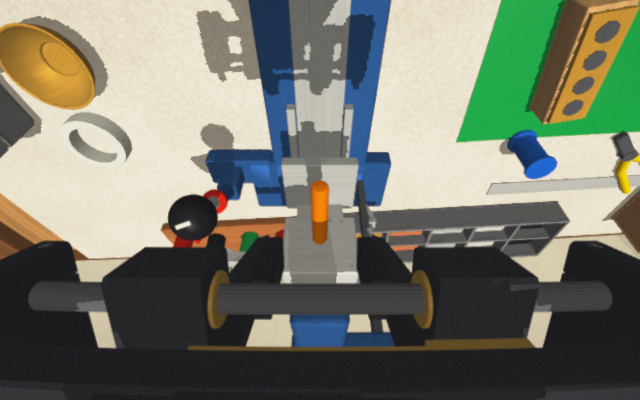

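The bar tip is at (320,185), which matches the raised prediction, so the carriage hangs at 0.040 and the knob is unchanged. Next is the block.

Run:
```python
from h import *
from cell import r,jaws,ik,observe,optics,order
np.set_printoptions(precision=3,suppress=True)
by=.138;off=-.015
dn=lambda a:ori([0,0,-1],[-np.sin(a),np.cos(a),0]).as_rotvec()
g=np.array([.5195+off*np.cos(by),.193+off*np.sin(by),.012])
jaws.command_gripper(.072,30)
r.movep(g+[0,0,.15],dn(by))
print(r.line_to(g,feed=.12,until_force=15),observe()["position"]-g)
jaws.command_gripper(.03,35);s=observe();print("gap",s["finger_gap"],s["grip_force"])
r.line_to(g+[0,0,.14],feed=.15)
p=pw([-.185+off,0,.03+.012])
r.movep(p+press([-.03,0,.10]),dn(PA))
print("gap",observe()["finger_gap"])
r.line_to(p+[0,0,.06],feed=.12)
r.line_to(p+[0,0,.008],feed=.08)
print(r.line_to(p+[0,0,-.004],feed=.02,until_force=5),(observe()["position"]-p))
jaws.command_gripper(.07);r.line_to(p+[0,0,.12],feed=.15)
z=press([S35,0,-C35]);
r.movep(pw([-.33,0,.20]),ori(z,press([0,1,0])).as_rotvec())
f=wcam(optics,observe);cv2.imwrite("pics/w5.png",f["pixels"]);t=optics.grab_frame("top")
print("pred home corners of block",proj(f,[pw([-.255,.025,.075]),pw([-.255,-.025,.075]),pw([-.115,.025,.075]),pw([-.115,-.025,.075])]))
print(observe()["clock"])
```

```text
False [0.    0.    0.001]
gap 0.04891893805837098 35.00058889389038
gap 0.04879874339482534
True [ 0. -0.  0.]Traceback (most recent call last):
  File "<stdin>", line 20, in <module>
cell.PlanningError: the arm cannot take that pose within its joint ranges
```

Run:
```python
from h import *
from cell import r,jaws,ik,observe,optics,order
np.set_printoptions(precision=3,suppress=True)
for d in(0,10,15,20,25):
    a=np.radians(d);o=ori(press([np.sin(a),0,-np.cos(a)]),press([0,1,0])).as_rotvec()
    print(d,[ik(pw([x,0,z]),o) is not None for x,z in((-.285,.055),(-.285,.12),(-.27,.055),(-.2,.055),(-.15,.055),(-.135,.055))])
r.line_to(pw([-.25,0,.24]),feed=.2)
f=wcam(optics,observe);cv2.imwrite("pics/w5.png",f["pixels"]);pickle.dump(f,open("w5.pkl","wb"))
print("pred block corners",proj(f,[pw([-.255,.025,.075]),pw([-.255,-.025,.075]),pw([-.115,.025,.075]),pw([-.115,-.025,.075])]))
print(observe()["clock"])
```

```text
0 [True, True, True, True, True, True]
10 [True, True, True, True, True, True]
15 [True, True, True, True, True, True]
20 [True, True, True, True, True, True]
25 [False, True, False, True, True, True]
pred block corners [[341.255 180.842]
 [298.576 180.869]
 [339.177 286.884]
 [300.764 286.912]]
29.8833
```

View pics/w5.png

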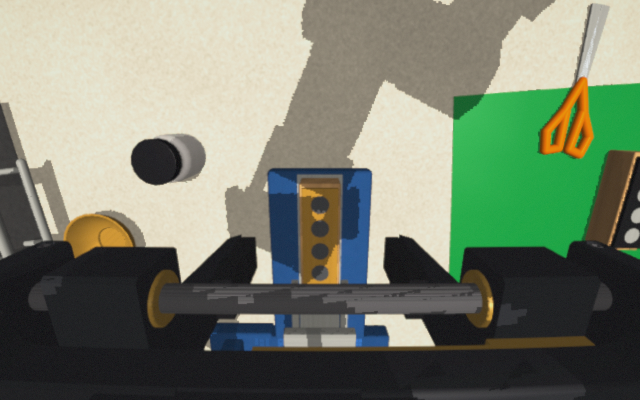

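The block lies straight on the bed, brass side up, with rear corners at (299–341,182) as predicted. Now I'll push it home.

```bash
python3 - <<'E'
from h import *
from cell import r,jaws,ik,observe,optics,order
np.set_printoptions(precision=3,suppress=True)
a=np.radians(18);o=ori(press([np.sin(a),0,-np.cos(a)]),press([0,1,0])).as_rotvec()
ps=lambda:Ro.from_euler("z",-PA).apply(np.array(observe()["position"])-np.r_[PO,0])
jaws.command_gripper(.022,20)
r.movep(pw([-.285,0,.12]),o);r.line_to(pw([-.285,0,.05]),feed=.1)
print(r.line_to(pw([-.17,0,.05]),feed=.06,until_force=12),ps(),observe()["ft_force"])
print(r.line_to(pw([-.13,0,.05]),feed=.02,until_force=12),ps(),observe()["ft_force"])
r.hold(.2);print(ps(),observe()["ft_force"])
f=wcam(optics,observe)
p=ps();r.line_to(pw(p+[-.03,0,0]),feed=.08);r.line_to(pw([-.22,0,.18]),feed=.15)
f=wcam(optics,observe);pickle.dump(f,open("w6.pkl","wb"));cv2.imwrite("pics/w6.png",f["pixels"])
P=lambda x,y:pw([x,y,.075])
print("pred rear corners home",proj(f,[P(-.14,.025),P(-.14,-.025),P(-.147,0)]),"bar",proj(f,pw([-.095,0,.165])))
print(observe()["clock"])
E
python3 plate.py
```

```text
False [-0.17  0.    0.05] [-4.506  0.224  4.602]
True [-0.136  0.     0.05 ] [-6.162 -1.369  7.947]
[-0.136  0.     0.05 ] [-6.185 -1.253  6.571]
pred rear corners home [[342.91  232.047]
 [296.745 232.051]
 [319.833 226.927]] bar [[319.879 332.377]]
37.85
scene before (180, np.float64(0.0655473790075247), np.float64(-1.7220289869073033), np.float64(-0.7130851083039211), np.float64(-1.248083958804887)) after (176, np.float64(0.06263102463505531), np.float64(-2.99402829946585), np.float64(-1.9889280890542556), np.float64(-2.475147030956942))
top before (153, np.float64(0.06146216370279478), np.float64(-1.7217341459301017), np.float64(-0.706424975471764), np.float64(-1.2322558035853288)) after (149, np.float64(0.06264455825242238), np.float64(-3.0272589380066717), np.float64(-1.9689191185800072), np.float64(-2.496167499819434))
```

View pics/w6.png

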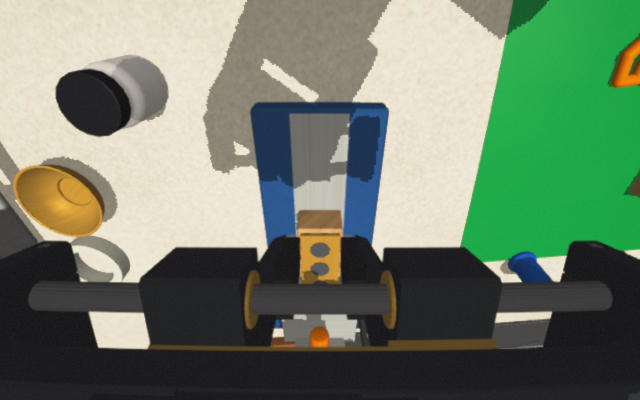

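The rear top edge is near row 232, as predicted for home. I'll do one firmer push to make sure it's against the stop, then verify and hand in.

Run:
```python
from h import *
from cell import r,jaws,ik,observe,optics,order
np.set_printoptions(precision=4,suppress=True)
ps=lambda:Ro.from_euler("z",-PA).apply(np.array(observe()["position"])-np.r_[PO,0])
r.line_to(pw([-.17,0,.05]),feed=.15)
print(r.line_to(pw([-.142,0,.05]),feed=.06,until_force=25),ps())
print(r.line_to(pw([-.124,0,.05]),feed=.012,until_force=25),ps(),observe()["ft_force"])
p=ps();r.line_to(pw(p+[-.03,0,0]),feed=.08);r.line_to(pw([-.22,0,.18]),feed=.15);r.hold(.3)
f=wcam(optics,observe);g=f["pixels"];print(observe()["clock"],"pred",proj(f,[pw([-.14,0,.075]),pw([-.147,0,.075])]))
s=optics.grab_frame("scene")["pixels"]
cv2.imwrite("pics/w7.png",np.hstack([cv2.resize(g[195:285,265:375],None,fx=4,fy=4),cv2.resize(s[200:320,210:320],(330,360))]))
```

```text
False [-0.1421  0.0002  0.0498]
True [-0.136   0.0003  0.0495] [-6.6891 -1.7543  7.0755]
42.4417 pred [[319.6793 232.5529]
 [319.6887 227.4093]]
```

View pics/w7.png

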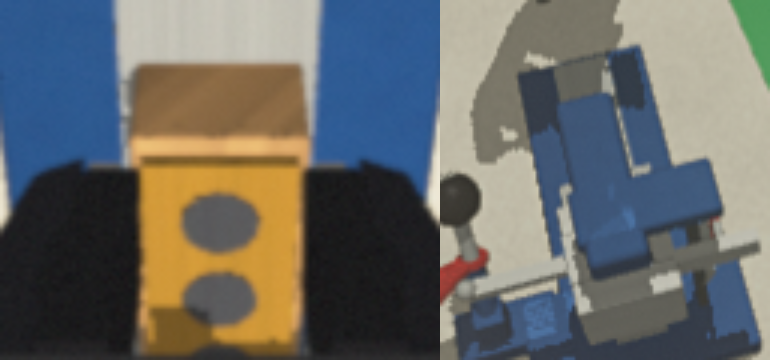

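Run:
```python
from h import *
from cell import r,jaws,ik,observe,optics,order
np.set_printoptions(precision=4,suppress=True)
f=wcam(optics,observe);g=f["pixels"]
inv=lambda X:Ro.from_euler("z",-PA).apply(X-np.r_[PO,0])
for v,z in((211.2,.03),(229.5,.075)):print(v,z,inv(onz(f,(320,v),z)))
print("bed front pred rows z.03,z0",proj(f,[pw([-.26,0,.03]),pw([-.26,0,0])])[:,1])
col=g[90:120,275].astype(int);print(col.tolist())
print("scissor tip check: rail front ends pred",proj(f,[pw([-.1,.031,.042]),pw([-.1,-.031,.042])]),observe()["finger_gap"])
print(observe()["qpos"],observe()["ft_force"])
for n in("scene","top"):
    t=optics.grab_frame(n);print(n,proj(t,[pw([-.14,0,.075]),pw([-.14,0,.03]),pw([-.1,0,.042])]).ravel())
    if n=="top":cv2.imwrite("pics/t8.png",cv2.resize(t["pixels"][140:235,325:425],None,fx=5,fy=5))
```

```text
211.2 0.03 [-0.1371  0.0004  0.03  ]
229.5 0.075 [-0.144   0.0003  0.075 ]
bed front pred rows z.03,z0 [108.9947 101.6671]
[[117, 133, 140], [119, 133, 142], [118, 133, 140], [119, 135, 143], [119, 134, 142], [117, 132, 140], [117, 131, 139], [118, 134, 140], [118, 134, 141], [120, 136, 144], [120, 136, 143], [119, 134, 140], [104, 107, 106], [80, 68, 59], [70, 46, 28], [72, 45, 24], [71, 45, 22], [73, 48, 27], [77, 51, 28], [83, 53, 28], [85, 53, 31], [85, 54, 32], [83, 53, 31], [79, 48, 24], [82, 52, 31], [82, 53, 32], [81, 52, 29], [81, 53, 29], [80, 51, 25], [82, 52, 29]]
scissor tip check: rail front ends pred [[344.3497 241.0349]
 [294.9273 241.0267]] 0.021914573579317725
[-0.5967  0.0961  1.8492  0.1842  0.9385 -2.1688] [-0.7912  0.7085  0.2623]
scene [261.0563 242.7773 262.856  249.4752 264.961  258.8502]
top [361.4868 191.2301 360.1181 193.6732 360.3176 183.4633]
```

Bottom edge gives x ≈ -137 mm and top edge ≈ -144 mm, so about -140 on average. Both pushes stopped at the same point, so the block is against the back stop. The bar and knob are unchanged and the arm is clear.

```bash
python3 -c "
from cell import order,observe
print(observe()['clock'],order.hand_in())"
```

```text
the job is handed in; nothing more can be done
42.6417 None
```

The job is handed in at 42.6 s, but no verdict came back: the knob measured at its stop (about 1.25 rad), the carriage hangs one notch up, and the brass-topped block appears fully home, since two pushes (12 N and 25 N) stopped at the same point.

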